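# Clear and stroke the torch track

## Task

First lift the blue-banded carton off the torch track and stack it squarely on the other blue-banded carton on the bench. Then stroke the carriage slowly and evenly, at least two seconds for the full length, to feel for sticky spots: all the way to the red stop, then all the way to the black stop. Finally bring it back so its white line is level with the yellow pointer, let go, and leave everything else where it is.

Things in the scene. Friction and masses are not known exactly. Their poses are not given: they have to be found in the camera images.
- carton_mid (a point): cardboard carton, 56 mm (its x) by 80 mm (its y) by 55 mm high, about 0.4 kg, with a blue band round its middle; this point is its centre, 27.5 mm above its underside. Lies flat, z up. It starts lying on top of the rail (rail top 34 mm above the bench), between the carriage and the black stop, long side roughly along the rail
- base_carton_mid (a point): cardboard carton, 56 mm (its x) by 80 mm (its y) by 55 mm high, about 0.4 kg, with a blue band round its middle; this point is its centre, 27.5 mm above its underside. Lies flat, z up. It stands on the bench left or right of the track; the first carton is to be stacked on it, long side along long side
- other_carton_mid (a point): cardboard carton, 56 mm (its x) by 80 mm (its y) by 55 mm high, about 0.4 kg, with a green band round its middle; this point is its centre, 27.5 mm above its underside. Lies flat, z up. A bystander on the other side of the track
- rail: torch track fixed to the bench: aluminium bed 60 mm wide (x), 380 mm long (y), 34 mm high, with two steel feet 90 mm wide and 6 mm high and a block 64 mm wide, 20 mm long and 52 mm high at each end, centred 180 mm from the middle: red at -y, black at +y. Origin under the middle of the bed; the carriage slides along its y axis
- carriage (a joint): travel of the carriage in m along the rail's y: 0 = hard against the red stop, 0.26 = hard against the black stop, 0.13 = middle. About 3 N of friction plus 6 N per m/s; it stays where it is left
- handle (a point): centre of the upright orange handle on the carriage, 78 mm above the bench; the handle is 40 mm (rail x) by 24 mm (rail y) by 60 mm high (48 to 108 mm above the bench) and may be pinched from above either way. The blue carriage plate below is 94 mm (x) by 70 mm (y), its top 48 mm above the bench; a white line on the plate's +x edge is in line with the handle's centre. Axes parallel to the rail's
- pointer: yellow pointer on a round steel foot, 24 mm across and 43 mm high, fixed to the bench beside the rail (80 mm from the rail's middle line, on its +x side), its finger pointing at the rail. Origin under the foot's centre, axes parallel to the rail's; carriage is parked when the handle's centre has the same rail y as this origin
- brush: wire brush, lying bristles up, wooden, 30 by 155 mm, 34 mm high, origin under its middle, long along its y; bystander
- magnet: red L-shaped welding magnet, arms 100 mm long, 22 mm wide, 17 mm high, origin under the middle of one arm; bystander
- clamp: small bar clamp lying flat, 265 mm long (y), about 105 mm wide, 28 mm high, origin on the bench under its bar; bystander
Mind the look-alikes: they are no part of the job. Leave any pink or purple look-alike of the part that bears base_carton_mid alone.

How it is judged:
By the outcome, as a careful person would: the job done as asked, in the order asked, and still so for the second after the job is handed in, with the robot touching nothing.
It also fails if it takes over 58 s, if anything falls off the work surface, if the arm or the gripper's body presses on something with over 40 N, if the wrist force passes 120 N, or if a joint passes its speed limit or range.

## Robot

A 6-joint arm with a two-finger parallel gripper is mounted at the origin on the work surface. World frame = base frame: x ahead of the robot, y to its left, z up, the work surface at z = 0. Lengths are in m, angles in rad, forces in N, time in s.
With the tool pointing down it reaches from about 0.35 to 0.775 m from the base axis. Payload 7.3 kg.
Tool frame: the origin (TCP) lies midway between the tips of the shut fingers; the grasp point (between the pads) lies 19 mm behind it; z points along the fingers, y is the line along which they close (so a half turn about z gives the same grasp; the last joint's range is limited). The gripper opens to 92 mm and grips with 3 to 60 N. Pads are 19 mm wide; open, the fingers measure 130 mm over their backs; the gripper's body (75 mm by 190 mm) begins 47 mm behind the grasp point.
Start: joints at [0.956, 0.342, 1.524, -0, 1.275, -0.146], TCP at [0.237, 0.468, 0.227] pointing down, gripper open.
Joint ranges: [-2.53, 2.53], [-0.77, 2.02], [0.04, 2.7], [-1, 4.14], [0.28, 2.66], [-3.11, 3.11]. Speed limits (rad/s): [2.57, 2.57, 3.14, 3.14, 3.14, 3.14].

## Interface

Orientations are given as a rotation vector (axis times angle).
In Python, from cell import env gives the robot as it stands.
- The arm moves only by the tool step_arm, never from a script. Its argument "steps" is a list of rows, each an object with "travel": the shift along the tool's x, y, z in mm, a list of three; "roll": the turn about the tool's z in degrees; "gripper": the finger opening in mm, from 0 to 91.8. A call has 1 to 10 rows; each row is the pose to reach, as a shift and turn from the pose commanded when the call began, along the tool's axes at that moment; what a row does not reach only later rows make up. A row lasts 1/8 s, in which the tool goes at most 62.5 mm and 10.7 degrees, less where a joint would pass 70% of its speed; a pose out of reach is approached as far as the arm can. A call with a gripper value outside its range is refused whole. The fingers move at their own pace and stop on an object; "grip_force" is the grip in N (left out, the last holds). Time passes only in rows, so rows that repeat a pose let the fingers close. It gives the time, the measured TCP pose, the force, the opening and the grip force at its end, in the units of the state.
- env.get_state(): the state, without advancing time (a new reading comes with each control period).
- env.read_camera(name): name is "scene" or "top"; returns a dict with "img" (420x560x3 uint8, red, green, blue), "fx", "fy", "cx", "cy" (pixels), "world_to_cam" (4x4, takes a point from world to camera coordinates). Camera axes: x right, y down, z forward; pixel columns grow to the right and rows downward; lengths in m; the calibration is good to about 2 mm. A picture is of the moment at which its call begins. There is no depth.
- env.job_done(): hands the job in; it is judged then, once.
The state is a dict: "time_s": time; "q": joint angles; "qd": joint speeds; "tau": joint torques, N m; "tool_pos": TCP position; "eef_rot": TCP orientation; "ft_force": force on the tool from outside, world axes, zero at the start; "wrist_torque": the same for the moment, N m; "gripper_width": finger opening in m; "grasp_force": force on a finger pad.
Only numpy, scipy, OpenCV 4.12 (cv2) and the standard library are available. Lean on these libraries where they do the work, as an engineer would, in place of code of your own. Each camera call takes 0.05 s, during which the arm holds its last target. There are 200 camera calls.

## Working session

There is one attempt and no reset: what is moved stays moved. The work goes in short steps, Python scripts to look and compute and a tool call to move; the robot and the scene stay as the last step left them, time stands still between calls to the robot, and variables do not carry over. Pictures are saved under pics/ and viewed, at most 10 in all, crops included, and the job is handed in when it is done.

Besides the shell and the picture viewer there is one more tool, called after "Request:" as name(argument=value, ...) on one line, values as JSON. step_arm: Moves the arm, as the interface text tells. Its arguments: {"type":"object","properties":{"steps":{"type":"array"},"grip_force":{"type":"number"}},"required":["steps"]}

```bash
ls; mkdir -p pics
python3 - <<'E'
from cell import env
import cv2,numpy as np,pickle
for n in("scene","top"):
    c=env.read_camera(n); pickle.dump(c,open(n+".pkl","wb"))
    cv2.imwrite(f"pics/{n}0.png",cv2.resize(c["img"][:,:,::-1],(800,600),interpolation=cv2.INTER_CUBIC))
    print(n,c["fx"],c["cx"],c["cy"],np.round(c["world_to_cam"],3).tolist())
s=env.get_state();print(s)
E
```

```text
pics
scene 502.52787466681826 280.9208508785969 206.85682426084466 [[-0.736, 0.677, -0.017, 0.389], [0.379, 0.391, -0.839, -0.178], [-0.561, -0.623, -0.544, 1.491], [0.0, 0.0, 0.0, 1.0]]
top 450.2962824277546 273.78300675426 216.2536793051958 [[0.006, -1.0, -0.017, 0.063], [-0.997, -0.004, -0.083, 0.595], [0.082, 0.017, -0.996, 1.115], [0.0, 0.0, 0.0, 1.0]]
{'time_s': 0.1, 'q': array([ 9.55985543e-01,  3.42620499e-01,  1.52490192e+00, -3.81455100e-06,
        1.27541820e+00, -1.45997746e-01]), 'qd': array([ 0.00123325, -0.00175734, -0.0020996 , -0.0009508 ,  0.00044157,
        0.00038534]), 'tau': array([ 1.29267861e-03, -4.32005811e+01, -2.44695157e+01,  7.18152174e-02,
        5.25956182e-02, -5.65452615e-05]), 'tool_pos': array([0.23697963, 0.46806783, 0.22613819]), 'eef_rot': array([-7.29567150e-01, -3.05519380e+00,  1.96783859e-03]), 'ft_force': array([ 0.37535623,  0.22023933, -1.11113242]), 'wrist_torque': array([-0.02443804,  0.02444792,  0.01118798]), 'grasp_force': 0.0, 'gripper_width': 0.09173039128181971}
```

View pics/top0.png

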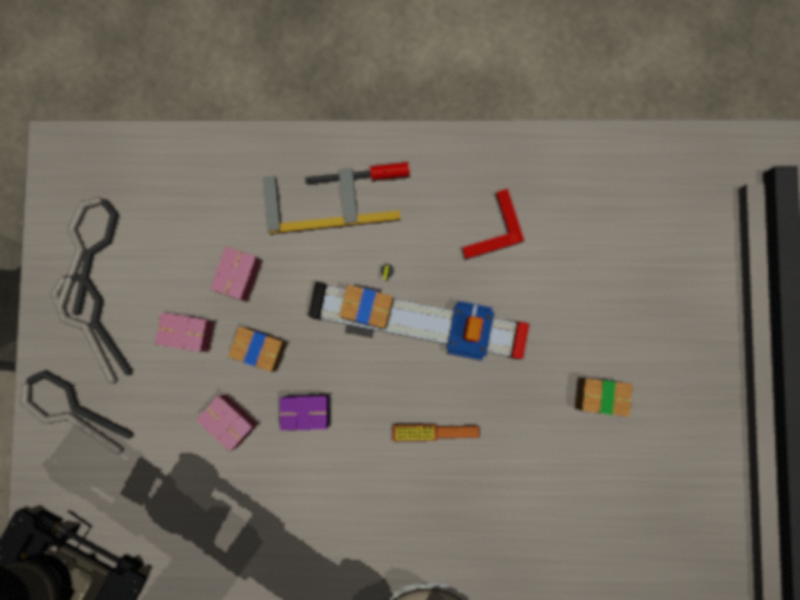

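View pics/scene0.png

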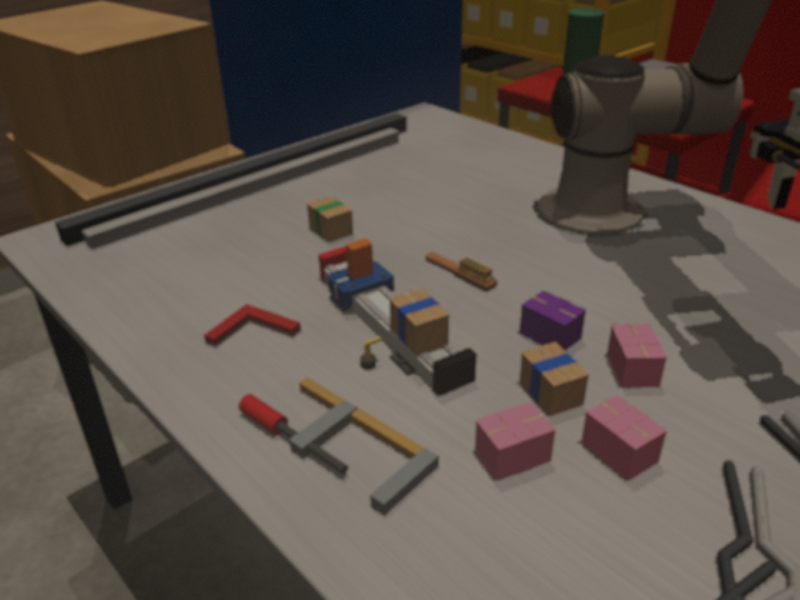

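The top view shows the blue-banded carton on the rail at (367,306), a second blue-banded carton at (257,349) and a green-banded one at (606,397). The handle is at (474,328), the pointer at (387,271), the red stop at (520,340) and the black stop at (317,300).
Look-alikes for the base carton are pink at (236,273), (183,331) and (227,421), purple at (304,412) and green at (606,397). I choose blue (257,349) as the base and blue (367,306), on the rail, as the one to move. A close crop will check this.

```bash
cat > h.py <<'E'
import numpy as np,cv2,pickle
def ray(c,u,v,z):
    W=np.array(c["world_to_cam"]);R=W[:3,:3];o=-R.T@W[:3,3]
    d=R.T@np.array([(u-c["cx"])/c["fx"],(v-c["cy"])/c["fy"],1]);return o+d*(z-o[2])/d[2]
def crop(c,x,y,w,h,s,f):
    cv2.imwrite(f,cv2.resize(c["img"][y:y+h,x:x+w,::-1],None,fx=s,fy=s,interpolation=cv2.INTER_CUBIC))
E
python3 - <<'E'
from h import *
c=pickle.load(open("top.pkl","rb")); crop(c,155,180,220,85,3.6,"pics/c1.png")
E
```

```text
(no output)
```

View pics/c1.png

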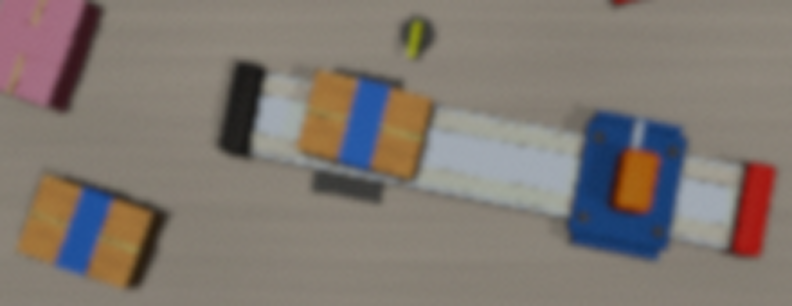

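The crop confirms the choice: both cartons have a full blue band, with the rail carton centred at crop (367,125), the base at (88,230), the handle at (638,181) and the pointer foot at (417,37).

```bash
cat >> h.py <<'E'
def rect(c,P,z):
    P=np.array([ray(c,u,v,z)[:2] for u,v in P]);m=P.mean(0)
    a=(P[0]+P[3]-P[1]-P[2])/2;b=(P[0]+P[1]-P[2]-P[3])/2
    return m.round(4),np.hypot(*a).round(4),np.hypot(*b).round(4),np.degrees(np.arctan2(a[1],a[0])).round(1),np.degrees(np.arctan2(-b[0]*-1,-b[1]*1)).round(1)
E
python3 - <<'E'
from h import *
c=pickle.load(open("top.pkl","rb"))
f=lambda P:[(155+(x+.5)/3.6-.5,180+(y+.5)/3.6-.5) for x,y in P]
for n,P,z in [("car",[(318,72),(434,96),(417,180),(300,152)],.089),("base",[(45,173),(158,208),(133,288),(17,252)],.055),
("black",[(237,62),(265,66),(248,157),(221,152)],.052),("red",[(747,163),(776,166),(762,256),(733,252)],.052),("handle",[(625,150),(660,152),(652,213),(617,210)],.108)]:
    print(n,rect(c,f(P),z))
print("ptr",ray(c,*f([(417,37)])[0],.02),ray(c,*f([(638,122)])[0],.048))
from cell import env
from scipy.spatial.transform import Rotation as R
print(R.from_rotvec(env.get_state()["eef_rot"]).as_matrix().round(3))
E
```

```text
car (array([0.5941, 0.1061]), np.float64(0.0795), np.float64(0.0559), np.float64(77.6), np.float64(78.5))
base (array([0.524 , 0.2983]), np.float64(0.0827), np.float64(0.057), np.float64(73.3), np.float64(72.7))
black (array([0.6079, 0.1941]), np.float64(0.0193), np.float64(0.0635), np.float64(80.9), np.float64(80.5))
red (array([ 0.5408, -0.1566]), np.float64(0.0198), np.float64(0.0619), np.float64(83.4), np.float64(80.5))
handle (array([ 0.5565, -0.0715]), np.float64(0.0227), np.float64(0.0397), np.float64(86.2), np.float64(82.2))
ptr [0.66290432 0.07510819 0.02      ] [ 0.60044999 -0.07808409  0.048     ]
[[-0.892  0.452 -0.001]
 [ 0.452  0.892 -0.001]
 [ 0.    -0.001 -1.   ]]
```

```bash
cat > go.py <<'E'
import sys
from cell import env
import numpy as np
from scipy.spatial.transform import Rotation as R
# usage: go.py x y z yawdeg(of tool y) ... ; prints tool-frame travel & roll
s=env.get_state();M=R.from_rotvec(s["eef_rot"]).as_matrix()
yaw=np.degrees(np.arctan2(M[1,1],M[0,1]))
print("t",round(s["time_s"],2),"pos",s["tool_pos"].round(4),"yaw",yaw.round(2),"w",round(s["gripper_width"],4),"q",s["q"].round(2))
a=[float(v) for v in sys.argv[1:]]
for i in range(0,len(a),4):
    r=(yaw-a[i+3]+90)%180-90
    print((M.T@(np.array(a[i:i+3])-s["tool_pos"])*1000).round(1),"roll",round(r,1))
E
python3 go.py .594 .106 .16 -11.5 .594 .106 .048 -11.5
```

```text
t 0.1 pos [0.237  0.4681 0.2261] yaw 63.14 w 0.0917 q [ 0.96  0.34  1.52 -0.    1.28 -0.15]
[-482.1 -161.6   66.3] roll 74.6
[-482.1 -161.5  178.3] roll 74.6
```

Request:
step_arm(steps=[{"travel": [-48,-16,0],"roll": 7.5,"gripper": 91},{"travel": [-97,-32,0],"roll": 15,"gripper": 91},{"travel": [-145,-48,5],"roll": 22.5,"gripper": 91},{"travel": [-193,-65,10],"roll": 30,"gripper": 91},{"travel": [-241,-81,15],"roll": 37.5,"gripper": 91},{"travel": [-290,-97,25],"roll": 45,"gripper": 91},{"travel": [-338,-113,35],"roll": 52.5,"gripper": 91},{"travel": [-386,-129,45],"roll": 60,"gripper": 91},{"travel": [-434,-145,55],"roll": 67.5,"gripper": 91},{"travel": [-482,-161.5,66],"roll": 74.6,"gripper": 91}], grip_force=25)

```text
time_s: 1.35
tool_pos: [0.5951, 0.1052, 0.16]
eef_rot: [-2.436, -1.983, 0.0]
ft_force: [-0.0, 0.8, 0.8]
gripper_width: 0.0911
grasp_force: 0.0
```

```bash
python3 go.py .594 .106 .16 -11.5 .594 .106 .048 -11.5; python3 -c "
from h import *
from cell import env
c=env.read_camera('top');crop(c,155,140,260,140,3,'pics/c2.png')
c=env.read_camera('scene');crop(c,190,120,250,190,3,'pics/c3.png')"
```

```text
t 1.35 pos [0.5951 0.1052 0.16  ] yaw -11.7 w 0.0911 q [0.05 0.54 1.39 0.   1.21 0.25]
[ 0.5 -1.2  0. ] roll -0.2
[  0.5  -1.2 112. ] roll -0.2
```

View pics/c3.png

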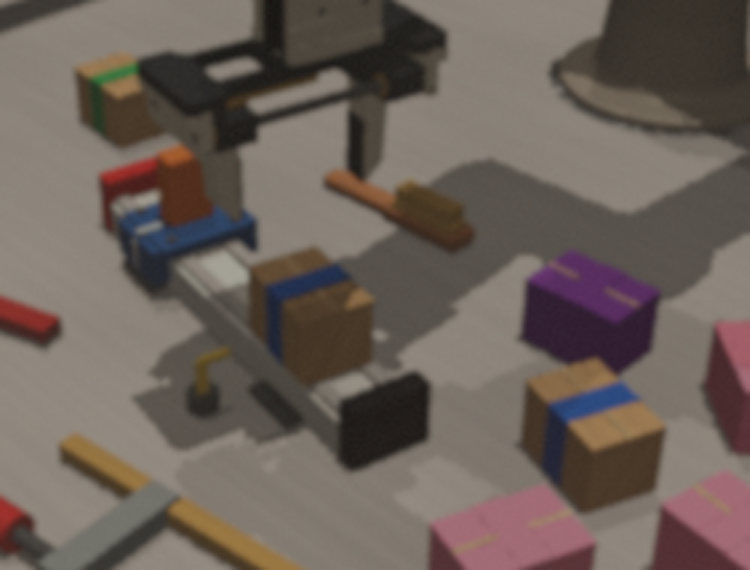

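The gripper hangs open above the carton, astride its short side, with nothing in the way (band at 315,285). Going down and gripping.

Request:
step_arm(steps=[{"travel": [0.5,-1.2,30],"roll": 0,"gripper": 91},{"travel": [0.5,-1.2,60],"roll": 0,"gripper": 91},{"travel": [0.5,-1.2,90],"roll": 0,"gripper": 91},{"travel": [0.5,-1.2,112],"roll": 0,"gripper": 91},{"travel": [0.5,-1.2,112],"roll": 0,"gripper": 50},{"travel": [0.5,-1.2,112],"roll": 0,"gripper": 50},{"travel": [0.5,-1.2,112],"roll": 0,"gripper": 50},{"travel": [0.5,-1.2,112],"roll": 0,"gripper": 50}], grip_force=25)

```text
time_s: 2.45
tool_pos: [0.5936, 0.1074, 0.0497]
eef_rot: [2.431, 1.988, 0.002]
ft_force: [-0.3, 0.4, 4.2]
gripper_width: 0.0566
grasp_force: 24.8
```

```bash
python3 go.py .594 .106 .14 -11.5 .524 .2983 .14 -17 .524 .2983 .07 -17
```

```text
t 2.45 pos [0.5936 0.1074 0.0497] yaw -11.46 w 0.0566 q [0.05 0.66 1.51 0.   0.97 0.25]
[ -1.2   0.8 -90.3] roll 0.0
[ 173.3 -106.   -90.4] roll 5.5
[ 173.3 -106.1  -20.4] roll 5.5
```

Request:
step_arm(steps=[{"travel": [0,0,-20],"roll": 0,"gripper": 50},{"travel": [0,0,-50],"roll": 0,"gripper": 50},{"travel": [0,0,-80],"roll": 0,"gripper": 50},{"travel": [15,-9,-90],"roll": 0.5,"gripper": 50},{"travel": [45,-27,-90],"roll": 1.5,"gripper": 50},{"travel": [80,-49,-90],"roll": 2.5,"gripper": 50},{"travel": [115,-70,-90],"roll": 3.5,"gripper": 50},{"travel": [145,-89,-90],"roll": 4.5,"gripper": 50},{"travel": [165,-101,-90],"roll": 5.3,"gripper": 50},{"travel": [172,-105.5,-90],"roll": 5.5,"gripper": 50}])

```text
time_s: 3.7
tool_pos: [0.5221, 0.2986, 0.1377]
eef_rot: [-2.522, -1.872, 0.003]
ft_force: [0.7, -0.1, -2.7]
gripper_width: 0.0565
grasp_force: 24.7
```

Request:
step_arm(steps=[{"travel": [0,0,0],"roll": 0,"gripper": 50},{"travel": [0,0,0],"roll": 0,"gripper": 50}])

```text
time_s: 3.95
tool_pos: [0.5241, 0.296, 0.1385]
eef_rot: [2.525, 1.869, -0.001]
ft_force: [-0.4, -0.3, -3.0]
gripper_width: 0.0564
grasp_force: 24.7
```

```bash
python3 go.py .524 .2983 .09 -17 .524 .2983 .071 -17; python3 -c "
from h import *
from cell import env
c=env.read_camera('top');crop(c,120,190,130,100,6,'pics/c4.png')
c=env.read_camera('scene');crop(c,310,190,130,100,6,'pics/c5.png')"
```

```text
t 3.95 pos [0.5241 0.296  0.1385] yaw -17.0 w 0.0564 q [ 0.39  0.56  1.43 -0.    1.16  0.68]
[ 2.2 -0.8 48.5] roll -0.0
[ 2.2 -0.8 67.5] roll -0.0
```

View pics/c5.png

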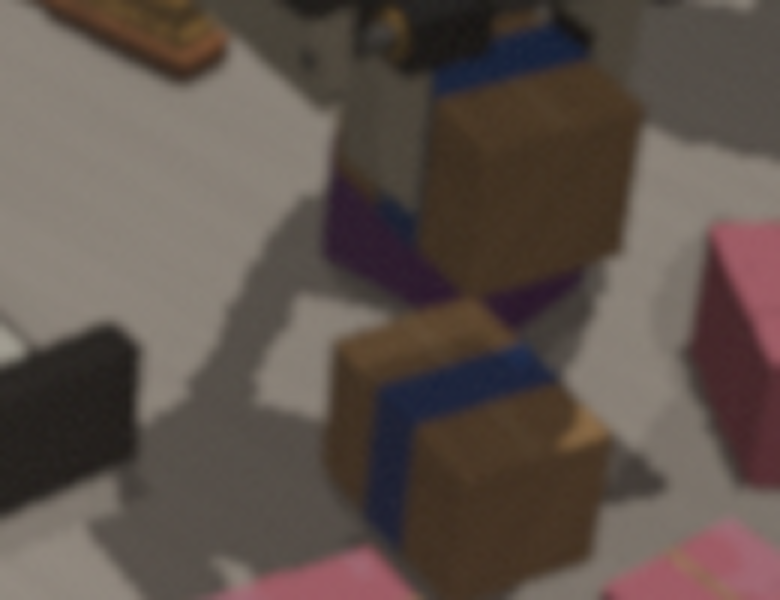

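The held carton hangs clear behind and above the base carton, level and parallel to it. I'll check where the model puts its corners against the image.

Run:
```python
from h import *
c=pickle.load(open("scene.pkl","rb"));W=np.array(c["world_to_cam"])
def pr(m,z0,a):
    a=np.radians(a);y=np.array([np.cos(a),np.sin(a)]);x=np.array([y[1],-y[0]])
    for sx,sy,dz in [(1,1,0),(1,1,.055),(-1,1,0),(-1,1,.055),(1,-1,.055),(1,-1,0),(-1,-1,.055)]:
        p=W[:3]@np.r_[np.array(m)+x*sx*.028+y*sy*.04,z0+dz,1]
        u=p[0]/p[2]*c["fx"]+c["cx"];v=p[1]/p[2]*c["fy"]+c["cy"]
        print((sx,sy,dz),round((u-310+.5)*6-.5),round((v-190+.5)*6-.5))
pr((.524,.2983),0,73);print();pr((.524,.296),.1228,73)
```

```text
(1, 1, 0) 443 612
(1, 1, 0.055) 460 480
(-1, 1, 0) 585 560
(-1, 1, 0.055) 605 429
(1, -1, 0.055) 317 341
(1, -1, 0) 306 469
(-1, -1, 0.055) 457 295

(1, 1, 0) 476 303
(1, 1, 0.055) 494 151
(-1, 1, 0) 626 253
(-1, 1, 0.055) 650 103
(1, -1, 0.055) 340 23
(1, -1, 0) 327 169
(-1, -1, 0.055) 488 -20
```

Run:
```python
from h import *
c=pickle.load(open("top.pkl","rb"))
S=6;big=cv2.resize(c["img"],None,fx=S,fy=S,interpolation=cv2.INTER_CUBIC);h=cv2.cvtColor(big,cv2.COLOR_RGB2HSV)
for vt in (70,100,120):
  m=((h[...,1]>110)&(h[...,2]>vt)).astype(np.uint8)
  for n,(u,v),z in (("car",(257,214),.089),("base",(180,244),.055)):
    k=np.zeros_like(m);k[(v-28)*S:(v+28)*S,(u-28)*S:(u+28)*S]=1
    nc,l,st,ce=cv2.connectedComponentsWithStats(m*k);i=1+st[1:,4].argmax()
    P=cv2.findContours((l==i).astype(np.uint8),0,1)[0];P=max(P,key=cv2.contourArea)[:,0]
    X=np.array([ray(c,(p[0]+.5)/S-.5,(p[1]+.5)/S-.5,z)[:2]*1000 for p in P],np.float32)
    print(vt,n,cv2.minAreaRect(X))
```

```text
70 car ((588.6881103515625, 82.21661376953125), (27.748796463012695, 56.74901580810547), 75.75448608398438)
70 base ((515.6018676757812, 274.968505859375), (29.798755645751953, 57.18283462524414), 71.99879455566406)
100 car ((588.6881103515625, 82.21661376953125), (27.748796463012695, 56.74901580810547), 75.75448608398438)
100 base ((515.2191162109375, 276.0674133300781), (27.763866424560547, 55.71808624267578), 71.71937561035156)
120 car ((588.6279296875, 82.79345703125), (26.55763816833496, 55.88372039794922), 75.99818420410156)
120 base ((514.84765625, 276.7950744628906), (26.392276763916016, 54.47450637817383), 71.36639404296875)
```

Run:
```python
from h import *
c=pickle.load(open("top.pkl","rb"))
S=6;big=cv2.resize(c["img"],None,fx=S,fy=S,interpolation=cv2.INTER_CUBIC);h=cv2.cvtColor(big,cv2.COLOR_RGB2HSV)
for mode in ("blue","union"):
  b=(abs(h[...,0].astype(int)-112)<15)&(h[...,1]>110)&(h[...,2]>80)
  m=b if mode=="blue" else b|((h[...,1]>110)&(h[...,2]>95))
  m=m.astype(np.uint8)
  if mode=="union": m=cv2.morphologyEx(m,cv2.MORPH_CLOSE,np.ones((13,13)))
  for n,(u,v),z in (("car",(257,214),.089),("base",(180,244),.055)):
    k=np.zeros_like(m);k[(v-28)*S:(v+28)*S,(u-28)*S:(u+28)*S]=1
    nc,l,st,ce=cv2.connectedComponentsWithStats(m*k);i=1+st[1:,4].argmax()
    P=cv2.findContours((l==i).astype(np.uint8),0,1)[0];P=max(P,key=cv2.contourArea)[:,0]
    X=np.array([ray(c,(p[0]+.5)/S-.5,(p[1]+.5)/S-.5,z)[:2]*1000 for p in P],np.float32)
    print(mode,n,cv2.minAreaRect(X),ray(c,(ce[i][0]+.5)/S-.5,(ce[i][1]+.5)/S-.5,z))
```

```text
blue car ((595.3362426757812, 108.38542938232422), (19.31020736694336, 59.08356475830078), 75.9316635131836) [0.59517414 0.10838371 0.089     ]
blue base ((524.4271850585938, 301.191650390625), (19.562850952148438, 57.89364242553711), 70.92977905273438) [0.52437067 0.30117554 0.055     ]
union car ((595.0400390625, 107.24325561523438), (80.19314575195312, 59.12246322631836), 77.14411163330078) [0.59474552 0.10740461 0.089     ]
union base ((524.2498779296875, 300.4957580566406), (80.48152923583984, 57.802154541015625), 71.84545135498047) [0.52385365 0.30051602 0.055     ]
```

```bash
python3 go.py .5242 .3005 .09 -18 .5242 .3005 .071 -18
```

```text
t 4.05 pos [0.5243 0.2959 0.1387] yaw -17.03 w 0.0567 q [ 0.39  0.56  1.43 -0.    1.16  0.68]
[ 4.4 -1.4 48.7] roll 1.0
[ 4.4 -1.4 67.7] roll 1.0
```

Request:
step_arm(steps=[{"travel": [4.4,-1.4,10],"roll": 1,"gripper": 50},{"travel": [4.4,-1.4,25],"roll": 1,"gripper": 50},{"travel": [4.4,-1.4,45],"roll": 1,"gripper": 50},{"travel": [4.4,-1.4,58],"roll": 1,"gripper": 50},{"travel": [4.4,-1.4,63],"roll": 1,"gripper": 50},{"travel": [4.4,-1.4,65],"roll": 1,"gripper": 50},{"travel": [4.4,-1.4,66],"roll": 1,"gripper": 50},{"travel": [4.4,-1.4,66],"roll": 1,"gripper": 50}])

```text
time_s: 5.05
tool_pos: [0.5241, 0.3015, 0.0732]
eef_rot: [2.541, 1.847, 0.002]
ft_force: [-0.2, 0.1, -2.3]
gripper_width: 0.0566
grasp_force: 24.7
```

```bash
python3 go.py .5242 .3005 .071 -18
```

```text
t 5.05 pos [0.5241 0.3015 0.0732] yaw -17.96 w 0.0566 q [0.4  0.64 1.49 0.   1.02 0.71]
[-1.   0.4  2.2] roll 0.0
```

Almost in contact. Easing down the last bit.

Request:
step_arm(steps=[{"travel": [-1,0,1],"roll": 0,"gripper": 50},{"travel": [-1,0,2],"roll": 0,"gripper": 50},{"travel": [-1,0,2.5],"roll": 0,"gripper": 50},{"travel": [-1,0,2.5],"roll": 0,"gripper": 50}])

```text
time_s: 5.55
tool_pos: [0.5236, 0.3004, 0.0707]
eef_rot: [2.541, 1.847, 0.001]
ft_force: [-2.0, -2.3, 3.1]
gripper_width: 0.0563
grasp_force: 24.7
```

Request:
step_arm(steps=[{"travel": [0,0,0],"roll": 0,"gripper": 64},{"travel": [0,0,0],"roll": 0,"gripper": 76},{"travel": [0,0,0],"roll": 0,"gripper": 85},{"travel": [0,0,-5],"roll": 0,"gripper": 85},{"travel": [0,0,-25],"roll": 0,"gripper": 85},{"travel": [0,0,-60],"roll": 0,"gripper": 85},{"travel": [0,0,-95],"roll": 0,"gripper": 85}])

```text
time_s: 6.42
tool_pos: [0.5235, 0.3005, 0.1664]
eef_rot: [-2.541, -1.847, 0.0]
ft_force: [-0.0, -0.1, -0.1]
gripper_width: 0.0846
grasp_force: 0.0
```

```bash
python3 go.py .5565 -.0715 .17 -10.8 .5565 -.0715 .085 -10.8
```

```text
t 6.42 pos [0.5235 0.3005 0.1664] yaw -17.96 w 0.0846 q [0.39 0.54 1.39 0.   1.22 0.71]
[-343.7  146.1   -3.6] roll -7.2
[-343.7  146.1   81.4] roll -7.2
```

Request:
step_arm(steps=[{"travel": [-30,13,-5],"roll": 8.3,"gripper": 85},{"travel": [-65,28,-5],"roll": 16.6,"gripper": 85},{"travel": [-100,42,-5],"roll": 24.9,"gripper": 80},{"travel": [-138,58,-5],"roll": 33.2,"gripper": 80},{"travel": [-176,75,-5],"roll": 41.5,"gripper": 80},{"travel": [-214,91,-5],"roll": 49.8,"gripper": 75},{"travel": [-252,107,-5],"roll": 58.1,"gripper": 70},{"travel": [-290,123,-5],"roll": 66.4,"gripper": 70},{"travel": [-322,137,-5],"roll": 74.7,"gripper": 70},{"travel": [-343.5,146,-4],"roll": 82.9,"gripper": 70}])

```text
time_s: 7.68
tool_pos: [0.5567, -0.0731, 0.1697]
eef_rot: [3.126, -0.307, 0.001]
ft_force: [-0.6, 1.4, 0.8]
gripper_width: 0.0698
grasp_force: 0.0
```

```bash
python3 go.py .5565 -.0715 .17 79.2 .5565 -.0715 .064 79.2; python3 -c "
from h import *
from cell import env
c=env.read_camera('top');crop(c,155,180,120,85,6,'pics/c6.png');pickle.dump(c,open('top6.pkl','wb'))
a=cv2.imread('pics/c6.png')
c=env.read_camera('scene');crop(c,200,130,220,160,3.6,'pics/c7.png');pickle.dump(c,open('scene7.pkl','wb'))"
```

```text
t 7.67 pos [ 0.5567 -0.0731  0.1697] yaw -101.2 w 0.0698 q [-0.27  0.46  1.51 -0.    1.17  1.5 ]
[-0.5 -1.5 -0.3] roll -0.4
[ -0.6  -1.5 105.7] roll -0.4
```

View pics/c7.png

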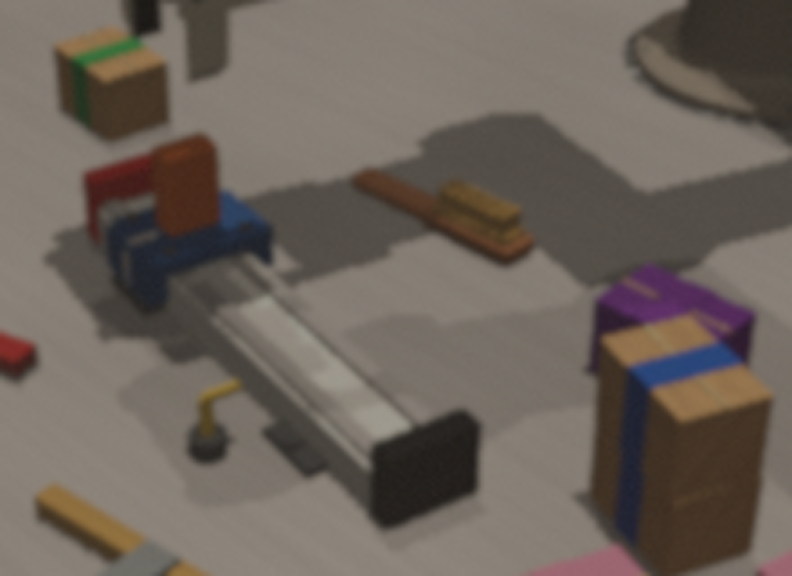

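View pics/c6.png

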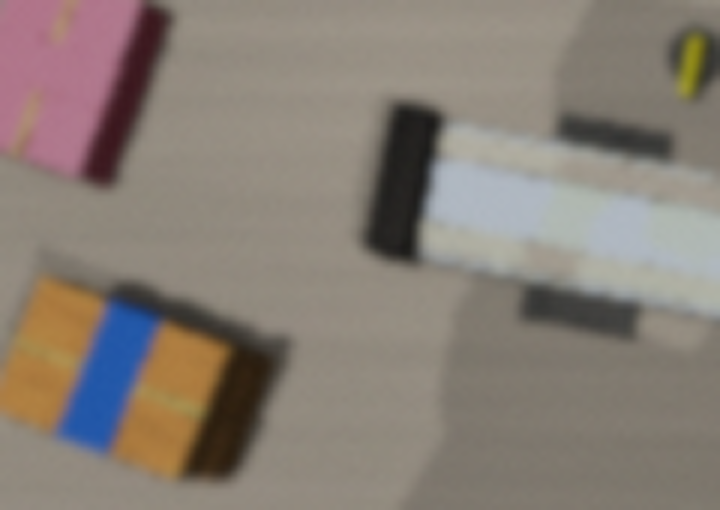

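The carton stands squarely on the base: the band is continuous and the edges line up (top (110,375) in the top crop). The carriage is untouched. Going down on the handle.

Request:
step_arm(steps=[{"travel": [-0.5,-1.5,30],"roll": -0.4,"gripper": 70},{"travel": [-0.5,-1.5,60],"roll": -0.4,"gripper": 70},{"travel": [-0.5,-1.5,90],"roll": -0.4,"gripper": 70},{"travel": [-0.5,-1.5,105],"roll": -0.4,"gripper": 50},{"travel": [-0.5,-1.5,105],"roll": -0.4,"gripper": 35},{"travel": [-0.5,-1.5,105],"roll": -0.4,"gripper": 20},{"travel": [-0.5,-1.5,105],"roll": -0.4,"gripper": 20},{"travel": [-0.5,-1.5,105],"roll": -0.4,"gripper": 20},{"travel": [-0.5,-1.5,105],"roll": -0.4,"gripper": 20}], grip_force=20)

```text
time_s: 8.9
tool_pos: [0.5568, -0.0702, 0.0651]
eef_rot: [3.128, -0.287, 0.002]
ft_force: [-1.4, -1.4, 4.5]
gripper_width: 0.0236
grasp_force: 20.0
```

```bash
cat > car.py <<'E'
from cell import env
import numpy as np
s=env.get_state();d=np.radians(79.17);y=np.array([np.cos(d),np.sin(d)]);r=s["tool_pos"][:2]-[.5743,.0187]
print("travel",r@y+.13,"lateral",r@[y[1],-y[0]],"Falong",s["ft_force"][:2]@y,s["ft_force"],s["wrist_torque"])
E
python3 car.py; python3 go.py .5743 .0187 .0646 79.2
```

```text
travel 0.03942094661573051 lateral -0.0005224082010414169 Falong -1.6129188743681737 [-1.44267404 -1.36617977  4.48942564] [-0.36624232  0.31880446 -0.20932692]
t 8.9 pos [ 0.5568 -0.0702  0.0651] yaw -100.48 w 0.0236 q [-0.26  0.58  1.63 -0.    0.93  1.49]
[  1.1 -90.6   0.4] roll 0.3
```

Request:
step_arm(steps=[{"travel": [0,7,0],"roll": 0,"gripper": 20},{"travel": [-0.1,14,0],"roll": 0,"gripper": 20},{"travel": [-0.1,21,0],"roll": 0,"gripper": 20},{"travel": [-0.2,28,0],"roll": 0,"gripper": 20},{"travel": [-0.2,34,0],"roll": 0,"gripper": 20},{"travel": [-0.2,38,0],"roll": 0,"gripper": 20},{"travel": [-0.2,40,0],"roll": 0,"gripper": 20},{"travel": [-0.2,41,0],"roll": 0,"gripper": 20}])

```text
time_s: 9.9
tool_pos: [0.5493, -0.1086, 0.065]
eef_rot: [-3.126, 0.287, -0.003]
ft_force: [0.6, 10.4, 6.5]
gripper_width: 0.0238
grasp_force: 20.0
```

```bash
python3 car.py
```

```text
travel 0.00023468954963912214 lateral -0.0005971937177864264 Falong 10.279788740721038 [ 0.58640166 10.35402189  6.53379258] [ 1.14290139 -0.04382858 -0.25765588]
```

Request:
step_arm(steps=[{"travel": [0,1,0],"roll": 0,"gripper": 20},{"travel": [0,1.5,0],"roll": 0,"gripper": 20},{"travel": [0,1.5,0],"roll": 0,"gripper": 20}])

```text
time_s: 10.28
tool_pos: [0.5493, -0.1086, 0.065]
eef_rot: [-3.124, 0.286, -0.003]
ft_force: [1.9, 14.2, 6.6]
gripper_width: 0.0238
grasp_force: 20.0
```

```bash
python3 car.py; python3 go.py .5743 .0187 .0646 79.2
```

```text
travel 0.00024502821089331106 lateral -0.0006128158662469867 Falong 14.354222796438014 [ 1.94084607 14.2432325   6.63077387] [ 1.61342775 -0.21140463 -0.2076257 ]
t 10.28 pos [ 0.5493 -0.1086  0.065 ] yaw -100.47 w 0.0238 q [-0.33  0.58  1.63  0.01  0.93  1.42]
[   1.4 -129.7    1. ] roll 0.3
```

Request:
step_arm(steps=[{"travel": [0,-5,0],"roll": 0,"gripper": 20},{"travel": [0.1,-14,0],"roll": 0,"gripper": 20},{"travel": [0.1,-24,0],"roll": 0,"gripper": 20},{"travel": [0.2,-34,0],"roll": 0,"gripper": 20},{"travel": [0.3,-44,0],"roll": 0,"gripper": 20},{"travel": [0.3,-54,0],"roll": 0,"gripper": 20},{"travel": [0.4,-64,0],"roll": 0,"gripper": 20},{"travel": [0.4,-74,0],"roll": 0,"gripper": 20},{"travel": [0.5,-84,0],"roll": 0,"gripper": 20},{"travel": [0.6,-94,0],"roll": 0,"gripper": 20}])

```text
time_s: 11.52
tool_pos: [0.5665, -0.0197, 0.065]
eef_rot: [3.128, -0.287, 0.002]
ft_force: [-1.4, -4.2, 6.2]
gripper_width: 0.0238
grasp_force: 20.0
```

Request:
step_arm(steps=[{"travel": [0.1,-10,0],"roll": 0,"gripper": 20},{"travel": [0.1,-20,0],"roll": 0,"gripper": 20},{"travel": [0.2,-30,0],"roll": 0,"gripper": 20},{"travel": [0.2,-40,0],"roll": 0,"gripper": 20},{"travel": [0.3,-50,0],"roll": 0,"gripper": 20},{"travel": [0.4,-60,0],"roll": 0,"gripper": 20},{"travel": [0.4,-70,0],"roll": 0,"gripper": 20},{"travel": [0.5,-80,0],"roll": 0,"gripper": 20},{"travel": [0.5,-90,0],"roll": 0,"gripper": 20},{"travel": [0.6,-100,0],"roll": 0,"gripper": 20}])

```text
time_s: 12.78
tool_pos: [0.5856, 0.0786, 0.065]
eef_rot: [3.128, -0.287, 0.003]
ft_force: [0.2, -3.6, 5.4]
gripper_width: 0.0239
grasp_force: 20.0
```

Request:
step_arm(steps=[{"travel": [0.1,-10,0],"roll": 0,"gripper": 20},{"travel": [0.1,-20,0],"roll": 0,"gripper": 20},{"travel": [0.2,-30,0],"roll": 0,"gripper": 20},{"travel": [0.2,-40,0],"roll": 0,"gripper": 20},{"travel": [0.3,-50,0],"roll": 0,"gripper": 20}])

```text
time_s: 13.4
tool_pos: [0.5951, 0.1278, 0.065]
eef_rot: [3.128, -0.287, 0.003]
ft_force: [1.0, -3.6, 5.4]
gripper_width: 0.0239
grasp_force: 20.0
```

```bash
python3 car.py
```

```text
travel 0.24109512561714397 lateral -7.762428197304931e-05 Falong -3.340484566169416 [ 1.0402519  -3.60006406  5.44718553] [-0.48465474  0.07718309 -0.1939877 ]
```

19 mm are left; carrying on at the same pace and easing into the stop.

Request:
step_arm(steps=[{"travel": [0,-10,0],"roll": 0,"gripper": 20},{"travel": [0,-16,0],"roll": 0,"gripper": 20},{"travel": [0,-19,0],"roll": 0,"gripper": 20},{"travel": [0,-21,0],"roll": 0,"gripper": 20},{"travel": [0,-22,0],"roll": 0,"gripper": 20},{"travel": [0,-22,0],"roll": 0,"gripper": 20}])

```text
time_s: 14.15
tool_pos: [0.5987, 0.1467, 0.065]
eef_rot: [3.125, -0.287, 0.001]
ft_force: [-1.2, -13.5, 7.1]
gripper_width: 0.024
grasp_force: 20.0
```

```bash
python3 car.py
```

```text
travel 0.2602738354231885 lateral -7.592238370041703e-05 Falong -13.505193080053791 [ -1.21378834 -13.51789475   7.07353146] [-1.75563168  0.24333069 -0.1762835 ]
```

Request:
step_arm(steps=[{"travel": [0,-1,0],"roll": 0,"gripper": 20},{"travel": [0,-1.5,0],"roll": 0,"gripper": 20}])

```text
time_s: 14.4
tool_pos: [0.5987, 0.1467, 0.0649]
eef_rot: [3.122, -0.287, 0.0]
ft_force: [-2.5, -21.5, 9.0]
gripper_width: 0.0241
grasp_force: 20.0
```

```bash
python3 car.py
```

```text
travel 0.26028577714654966 lateral -0.0001117121249721212 Falong -21.579255641026595 [ -2.48116008 -21.49592031   9.01346803] [-2.78342202  0.42810614 -0.15181622]
```

Run:
```python
from h import *
d=np.radians(79.17);y=np.array([np.cos(d),np.sin(d)]);x=np.array([y[1],-y[0]])
for f,(a,b,w,h) in (("top.pkl",(255,175,32,32)),("top6.pkl",(255,175,32,32)),("scene.pkl",(245,230,30,30))):
    c=pickle.load(open(f,"rb"));g=c["img"][b:b+h,a:a+w].astype(float)
    wt=np.clip(np.minimum(g[...,0],g[...,1])-g[...,2]-45,0,None);V,U=np.mgrid[b:b+h,a:a+w]
    u,v=(wt*U).sum()/wt.sum(),(wt*V).sum()/wt.sum()
    for z in(.030,.040):
        r=ray(c,u,v,z)[:2]-[.5743,.0187];print(f,u,v,z,"x",r@x,"travel",r@y+.13)
    if f!="scene.pkl":
        # dark foot incl. finger: centroid of non-bench pixels
        gr=g.max(2);m=(gr<75)|(wt>0);m[:,22:]*=True
        u,v=U[m].mean(),V[m].mean();r=ray(c,u,v,.02)[:2]-[.5743,.0187];print(" foot",m.sum(),r@x,r@y+.13)
```

```text
top.pkl 269.63796477495106 190.55381604696674 0.03 x 0.07307934854761895 travel 0.2032983926806329
top.pkl 269.63796477495106 190.55381604696674 0.04 x 0.0717501489387967 travel 0.20276968668591844
 foot 52 0.07225171418226725 0.20240642589456592
top6.pkl 269.6994680851064 190.3741134751773 0.03 x 0.07355951294446383 travel 0.20323452646752854
top6.pkl 269.6994680851064 190.3741134751773 0.04 x 0.07222606945168485 travel 0.20270638494781246
 foot 84 0.06011516775416585 0.2099460659404539
scene.pkl 260.62773722627736 238.07299270072994 0.03 x 0.06200432402646358 travel 0.18747063501346
scene.pkl 260.62773722627736 238.07299270072994 0.04 x 0.06840325091928492 travel 0.19940206099499258
```

Request:
step_arm(steps=[{"travel": [0,6,0],"roll": 0,"gripper": 20},{"travel": [-0.1,15,0],"roll": 0,"gripper": 20},{"travel": [-0.1,24,0],"roll": 0,"gripper": 20},{"travel": [-0.2,33,0],"roll": 0,"gripper": 20},{"travel": [-0.2,42,0],"roll": 0,"gripper": 20},{"travel": [-0.3,50,0],"roll": 0,"gripper": 20},{"travel": [-0.3,56,0],"roll": 0,"gripper": 20},{"travel": [-0.3,60,0],"roll": 0,"gripper": 20},{"travel": [-0.3,60,0],"roll": 0,"gripper": 20},{"travel": [-0.3,60,0],"roll": 0,"gripper": 20}])

```text
time_s: 15.65
tool_pos: [0.5882, 0.092, 0.065]
eef_rot: [-3.128, 0.286, -0.004]
ft_force: [2.9, -0.4, 5.3]
gripper_width: 0.0239
grasp_force: 20.0
```

```bash
python3 car.py
```

```text
travel 0.2046146705478299 lateral -0.00017238211784551387 Falong 0.16292941408798292 [ 2.90426432 -0.38971024  5.29261023] [-0.43405295 -0.18773461 -0.29012295]
```

Request:
step_arm(steps=[{"travel": [0,1,0],"roll": 0,"gripper": 20},{"travel": [0,2,0],"roll": 0,"gripper": 20},{"travel": [0,2,0],"roll": 0,"gripper": 20},{"travel": [0,2,0],"roll": 0,"gripper": 20}])

```text
time_s: 16.15
tool_pos: [0.5879, 0.0906, 0.065]
eef_rot: [-3.128, 0.286, -0.004]
ft_force: [4.2, 1.4, 5.6]
gripper_width: 0.0238
grasp_force: 20.0
```

```bash
python3 car.py
```

```text
travel 0.20318125672456627 lateral -0.0001794780952294066 Falong 2.1475451849360976 [4.22086968 1.37902408 5.55429243] [-0.11740712 -0.26242474 -0.27877796]
```

Request:
step_arm(steps=[{"travel": [0,0.3,0],"roll": 0,"gripper": 20},{"travel": [0,0.3,0],"roll": 0,"gripper": 40},{"travel": [0,0.3,0],"roll": 0,"gripper": 60},{"travel": [0,0.3,0],"roll": 0,"gripper": 70},{"travel": [0,0.3,-20],"roll": 0,"gripper": 70},{"travel": [0,0.3,-60],"roll": 0,"gripper": 70},{"travel": [0,0.3,-100],"roll": 0,"gripper": 70},{"travel": [-50,0.3,-130],"roll": 0,"gripper": 70},{"travel": [-100,0.3,-150],"roll": 0,"gripper": 70},{"travel": [-150,0.3,-160],"roll": 0,"gripper": 70}])

```text
time_s: 17.4
tool_pos: [0.4379, 0.1175, 0.2251]
eef_rot: [-3.128, 0.286, -0.002]
ft_force: [-0.6, 0.0, 0.5]
gripper_width: 0.0702
grasp_force: 0.0
```

Run:
```python
from h import *
from cell import env
s=env.get_state();print(s["time_s"],s["tool_pos"])
c=env.read_camera("top");pickle.dump(c,open("top8.pkl","wb"));crop(c,225,170,80,60,10,"pics/c8.png")
```

```text
17.4 [0.43794856 0.11747491 0.22507123]
```

View pics/c8.png

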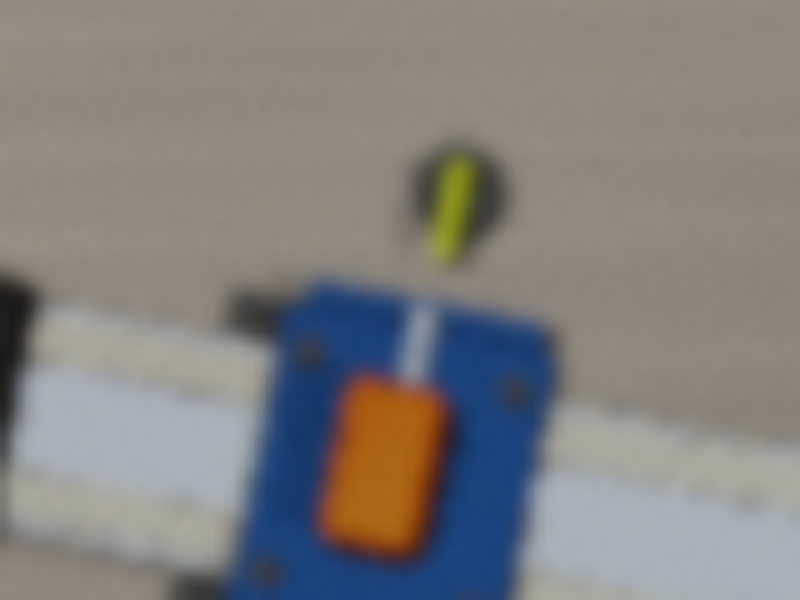

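The white line runs (423,305)–(410,385) and the pointer (463,155)–(445,262). The line looks about 10 px left of the pointer, which is 2–3 mm toward black. I'll measure both from this one image.

Run:
```python
from h import *
d=np.radians(79.17);y=np.array([np.cos(d),np.sin(d)]);x=np.array([y[1],-y[0]])
c=pickle.load(open("top8.pkl","rb"))
o=-np.array(c["world_to_cam"])[:3,:3].T@np.array(c["world_to_cam"])[:3,3];print("cam",o)
def loc(f,a,b,w,h,z,n):
    g=c["img"][b:b+h,a:a+w].astype(float);wt=f(g);V,U=np.mgrid[b:b+h,a:a+w]
    for k in range(h):
        if wt[k].sum()>40:
            u=(wt[k]*U[k]).sum()/wt[k].sum();r=ray(c,u,b+k,z)[:2]-[.5743,.0187];print(n,b+k,round(u,2),"x %.4f travel %.4f"%(r@x,r@y+.13))
loc(lambda g:np.clip(np.minimum(g[...,0],g[...,1])-g[...,2]-40,0,None),258,178,24,22,.040,"ptr")
loc(lambda g:np.clip(g[...,0]-70,0,None),261,202,11,5,.048,"white")
```

```text
cam [0.50089979 0.04646529 1.16142678]
ptr 186 270.4 x 0.0834 travel 0.2031
ptr 187 270.29 x 0.0809 travel 0.2029
ptr 188 270.13 x 0.0783 travel 0.2028
ptr 189 270.0 x 0.0758 travel 0.2026
ptr 190 269.81 x 0.0732 travel 0.2026
ptr 191 269.57 x 0.0706 travel 0.2027
ptr 192 269.37 x 0.0680 travel 0.2027
ptr 193 269.13 x 0.0654 travel 0.2028
ptr 194 269.04 x 0.0629 travel 0.2026
ptr 195 268.95 x 0.0604 travel 0.2023
white 202 266.76 x 0.0411 travel 0.2038
white 203 266.54 x 0.0386 travel 0.2038
white 204 266.29 x 0.0360 travel 0.2040
white 205 266.04 x 0.0334 travel 0.2041
white 206 265.92 x 0.0309 travel 0.2039
```

The line sits about 1 mm toward black. Re-gripping for one small nudge.

Request:
step_arm(steps=[{"travel": [50,0,10],"roll": 0,"gripper": 70},{"travel": [100,0,25],"roll": 0,"gripper": 70},{"travel": [140,0,45],"roll": 0,"gripper": 70},{"travel": [150,0,80],"roll": 0,"gripper": 70},{"travel": [150,0,120],"roll": 0,"gripper": 70},{"travel": [150,0,150],"roll": 0,"gripper": 60},{"travel": [150,0,160],"roll": 0,"gripper": 45},{"travel": [150,0,160],"roll": 0,"gripper": 30},{"travel": [150,0,160],"roll": 0,"gripper": 20},{"travel": [150,0,160],"roll": 0,"gripper": 20}])

```text
time_s: 18.7
tool_pos: [0.5876, 0.0902, 0.0656]
eef_rot: [-3.128, 0.286, -0.004]
ft_force: [0.8, 2.5, 1.5]
gripper_width: 0.0244
grasp_force: 3.7
```

Request:
step_arm(steps=[{"travel": [0,0,0],"roll": 0,"gripper": 20},{"travel": [0,0,0],"roll": 0,"gripper": 20}])

```text
time_s: 18.95
tool_pos: [0.5876, 0.0902, 0.0655]
eef_rot: [-3.128, 0.287, -0.004]
ft_force: [-0.1, 0.1, 5.6]
gripper_width: 0.0239
grasp_force: 20.0
```

```bash
python3 car.py
```

```text
travel 0.2027145866983685 lateral -0.0003672591312293053 Falong 0.06578431104531196 [-0.08590669  0.08341144  5.63527571] [ 0.01233587  0.31467271 -0.17200344]
```

Request:
step_arm(steps=[{"travel": [0,1.0,0],"roll": 0,"gripper": 20},{"travel": [0,1.2,0],"roll": 0,"gripper": 20},{"travel": [0,1.2,0],"roll": 0,"gripper": 20}])

```text
time_s: 19.32
tool_pos: [0.5875, 0.0895, 0.0655]
eef_rot: [-3.127, 0.287, -0.004]
ft_force: [1.4, 2.4, 5.9]
gripper_width: 0.0238
grasp_force: 20.0
```

```bash
python3 car.py
```

```text
travel 0.20201124505899204 lateral -0.0003775286154166557 Falong 2.6562151363441275 [1.40379866 2.43583212 5.93301848] [ 0.24274832  0.21049413 -0.16501734]
```

Request:
step_arm(steps=[{"travel": [0,0,0],"roll": 0,"gripper": 40},{"travel": [0,0,0],"roll": 0,"gripper": 60},{"travel": [0,0,0],"roll": 0,"gripper": 70},{"travel": [0,0,0],"roll": 0,"gripper": 70},{"travel": [0,0,-20],"roll": 0,"gripper": 70},{"travel": [0,0,-60],"roll": 0,"gripper": 70},{"travel": [0,0,-100],"roll": 0,"gripper": 70},{"travel": [-50,0,-130],"roll": 0,"gripper": 70},{"travel": [-100,0,-150],"roll": 0,"gripper": 70},{"travel": [-150,0,-160],"roll": 0,"gripper": 70}])

```text
time_s: 20.58
tool_pos: [0.438, 0.1163, 0.2253]
eef_rot: [-3.128, 0.287, -0.003]
ft_force: [-0.2, 0.8, 0.6]
gripper_width: 0.0697
grasp_force: 0.0
```

Run:
```python
from h import *
from cell import env
d=np.radians(79.17);y=np.array([np.cos(d),np.sin(d)])
c=env.read_camera("top");cv2.imwrite("pics/top9.png",cv2.resize(c["img"][100:320,90:460,::-1],None,fx=2.1,fy=2.1,interpolation=cv2.INTER_CUBIC))
b,a=202,261;g=c["img"][b:b+5,a:a+11,0].astype(float);w=np.clip(g-70,0,None);U=np.arange(a,a+11)
print([round(float((ray(c,(w[k]*U).sum()/w[k].sum(),b+k,.048)[:2]-[.5743,.0187])@y+.13),4) for k in range(5)],env.get_state()["time_s"])
```

```text
[0.2031, 0.2029, 0.2029, 0.2027, 0.2029] 20.625
```

View pics/top9.png

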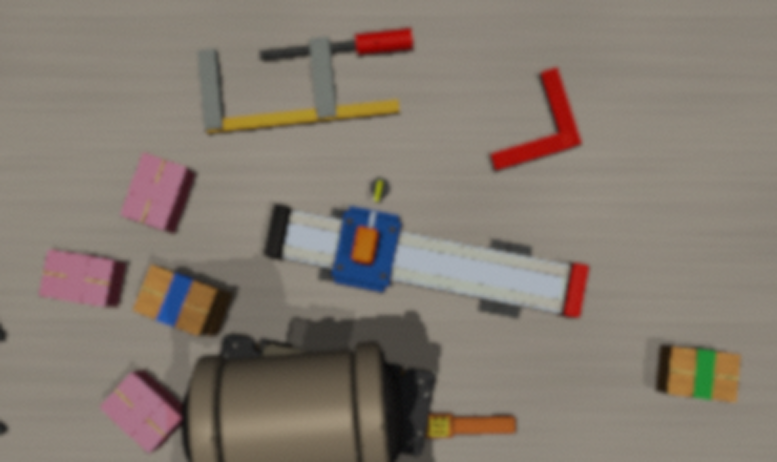

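The line is now level with the pointer (0.2029 against 0.2027). The stack is intact at (180,300), the bystanders in view haven't moved, and the gripper is clear. Handing in.

```bash
python3 -c "
from cell import env
print(env.job_done())"
```

```text
the job is handed in; nothing more can be done
None
```

I stacked the carton squarely on the other blue-banded one, stroked the carriage slowly to the red stop and then to the black stop, parked its white line within about 1 mm of the yellow pointer, let go, and handed the job in at about 21 s; no verdict came back.

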